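# Free the seized clamp knob of a ball mill and open its lid

### The arm

A 6-joint arm with a two-finger parallel gripper is mounted at the origin on a cart in front of the work surface, level with it; the furniture and walls round the work are solid. World frame = base frame: x ahead of the robot, y to its left, z up, the work surface at z = 0. Lengths are in m, angles in rad, forces in N, time in s.
With the tool pointing down it reaches from about 0.3 to 0.875 m from the base axis. Payload 6.4 kg.
Tool frame: the origin (TCP) lies on the centre line of the jaws, within the pads' length; the fingertips stand 22 mm ahead of it and the grasp point (between the pads) lies 3 mm ahead of it; z points along the fingers, y is the line along which they close (so a half turn about z gives the same grasp; the last joint's range is limited). The gripper opens to 85 mm and grips with 20 to 120 N. Pads are 22 mm wide; open, the fingers measure 114 mm over their backs; the gripper's body (76 mm by 85 mm) begins 54 mm behind the grasp point. The pads swing forward as they close: fully open they stand 13 mm farther back than shut.
Start: joints at [0.938, 0.181, 1.607, -0, 1.354, -0.206], TCP at [0.238, 0.523, 0.253] pointing down, gripper open.
Joint ranges: [-2.99, 2.99], [-0.89, 2.07], [0.3, 2.58], [-1.14, 4.28], [0, 2.63], [-3.12, 3.12]. Speed limits (rad/s): [2.57, 2.57, 3.01, 3.14, 3.14, 3.14].

### API

Orientations are given as a unit quaternion [w, x, y, z].
In Python, from bench import ctrl gives the robot as it stands. The module is installed in compiled form; this text tells all that it offers.
- The arm moves only by the tool servo_tool, never from a script. Its argument "commands" is a list of rows, each a list of 3 entries, a list of its own where there are three numbers: the shift along the tool's x, y, z in mm, then the turn about the tool's z in rad, then the finger opening in mm, from 0 to 85.4. In form: [[[dx, dy, dz], turn, jaw], ...]. A call has 1 to 20 rows; each row shifts and turns the commanded pose from where the row before left it, along the tool's axes as they then stand; what a row does not reach is not made up. A row lasts 1/8 s, in which the tool goes at most 62.5 mm and 10.7 degrees, less where a joint would pass 70% of its speed; a pose out of reach is approached as far as the arm can. A call with a gripper value outside its range is refused whole. The fingers move at their own pace and stop on an object; the grip force is fixed at half the most. Time passes only in rows, so rows that do not move let the fingers close. It gives the time, the measured TCP pose, the force, the opening and the grip force at its end, in the units of the state.
- ctrl.get_obs(): the state, without advancing time (a new reading comes with each control period).
- ctrl.camera(name): name is "scene" or "top" or "wrist"; returns a dict with "color" (384x512x3 uint8, red, green, blue), "z_map" (384x512 float32, m along the optical axis (not along the pixel's ray), 0 where there is no reading), "fx", "fy", "cx", "cy" (pixels), "k1" (the pictures are not rectified: a ray, as slopes to the right and down, at radius r is drawn at 1 + k1 r^2 times it, then the intrinsics apply), "R" (3x3) and "t" (3): a world point X has camera coordinates R X + t. Camera axes: x right, y down, z forward; pixel columns grow to the right and rows downward; lengths in m; the calibration is good to about 2 mm. A picture is of the moment at which its call begins.
- ctrl.hand_in(): hands the job in; it is judged then, once.
The state is a dict: "time_s": time; "q": joint angles; "dq": joint speeds; "joint_efforts": joint torques, N m; "eef_pos": TCP position; "eef_rot": TCP orientation; "wrist_force": force on the tool from outside, world axes, zero at the start; "torque": the same for the moment, N m; "opening": opening from 0.0 (shut) to 1.0 (fully open); "grasp_force": force on a finger pad.
Only numpy, scipy, OpenCV 4.12 (cv2) and the standard library are available. Lean on these libraries where they do the work, as an engineer would, in place of code of your own. Each camera call takes 0.05 s, during which the arm holds its last target. There are 200 camera calls.

### The job

The bench ball mill has finished its run and its clamp knob has seized: break the round black knob on the lid loose with a firm anticlockwise twist, then back it off until it meets its stop. Then pull up the black paddle handle recessed in the front of the lid to trip the latch, raise the lid with it to about 70 degrees and let go, so that it stands open by itself and the jar can be reached. Leave the jar, bottle, timer and spatula beside the mill alone.

Things in the scene. Friction and masses are not known exactly. Their poses are not given: they have to be found in the camera images.
- mill: Bench ball mill, light grey box 230 mm deep (x) by 200 mm wide (y), fixed; display and buttons on its front (-x). Origin: centre of the underside; x to its back, y to its left, z up. The lid is its whole top, upper face 136 mm above the bench, front edge at x = -115 mm. In the lid, front to back: the paddle in its pan, the knob (axis at x = +29 mm, y = 0). A steel jar is clamped inside.
- knob_grip (a point): On the axis of the clamp knob at the height to grip, 10 mm below its top and 180 mm above the bench (lid closed). The knob is black, fluted, 56 mm in diameter, 36 mm tall, upright on the lid, its underside 18 mm above the lid; below it is a flange 84 mm across and 12 mm thick; nothing else stands up from the lid. The point turns with the knob, its z axis is the knob's axis.
- clamp_knob (a joint): Turn of the knob in rad: 0 tight, grows anticlockwise seen from above; starts at 0 to 0.06. Seized: takes about 0.8 N m over its first half radian, then gives way and from 0.9 turns freely (0.04 N m) up to its stop at 2.75. Grip it across its diameter with 50 N or more. The white line on its top points to the front of the mill at 0.
- paddle_grip (a point): In the paddle, midway across, 12 mm behind its free front edge, at mid thickness: x = -67, y = 0, z = 130 mm in the mill's frame when shut. The paddle is a black plate 48 mm wide (y), 12 mm thick, top level with the lid; its pivot is 34 mm behind this point. Its pan is 130 mm wide (y) and 40 mm deep: 41 mm free on either side of the paddle for a finger, and 30 mm in front of this point.
- lid_paddle (a joint): Lift of the paddle relative to the lid in rad: 0 flush, 0.5 fully pulled; a spring (0.04 to 0.15 N m) returns it. It frees the lid above 0.4, and is blocked (play up to 0.1) until the clamp knob has passed about 2 rad. Pinched by its two side faces (48 mm apart) it can pivot between the fingers as the lid rises.
- mill_lid (a joint): Opening of the lid in rad: 0 closed, 1.4 at its back stop. Held by two hooks until the paddle is pulled. It then needs about 6 N at the paddle; its stiff, spring-balanced hinge keeps it where it is left.
- lid_hinge (a point): Middle of the lid's hinge line at the back of the mill: x = +107, y = 0, z = 126 mm in the mill's frame, whose axes it has; the hinge runs along y. The paddle's grip point goes round it on an arc: with the paddle fully pulled and the lid still closed it lies 169 mm in front of the hinge line and 20 mm above it.
- spare_jar: Spare steel grinding jar, 52 mm diameter, 62 mm tall, standing loose to the left of the mill. Origin: centre of the underside. Not to be moved.
- reagent_bottle: Clear bottle with a blue cap, 56 mm diameter, 105 mm tall, standing loose to the left of the mill. Origin: centre of the underside. Not to be moved.
- lab_timer: White timer with green keys, 62 x 66 x 19 mm, lying loose at the front left of the mill. Origin: centre of the underside. Not to be moved.
- spatula: Steel spatula, 185 mm long, 8 mm high, lying loose along the right side of the mill. Origin: centre of the underside. Not to be moved.

How it is judged:
On the way, in this order (a step that is already met when the one before it is completed fails the run):
1. the clamp knob has been broken loose with the lid shut (value of joint clamp_knob above 1 rad and value of joint mill_lid below 0.05 rad), for 0.1 s.
2. the clamp knob has been backed off with the lid shut (value of joint clamp_knob above 2.3 rad and value of joint mill_lid below 0.05 rad), for 0.2 s.
At the end, for the whole second after the job is handed in: The clamp knob is backed off (past 2.3 rad of its 2.75), the lid stands by itself more than 1.0 rad open and at rest, the paddle has sprung back, and the jar, bottle, timer and spatula are within 25 mm of where they were, jar and bottle upright (value of joint mill_lid above 1 rad and value of joint clamp_knob above 2.3 rad and value of joint lid_paddle below 0.1 rad and velocity of joint mill_lid between -0.03 and 0.03 rad/s and distance of each of spare_jar, reagent_bottle, lab_timer, spatula from where it was at the start of the episode below 0.025 m and angle between each of spare_jar, reagent_bottle's own z axis and vertical below 0.3 rad); the robot touches nothing.
It fails at once if a thing beside the mill is pushed more than 25 mm or knocked over (distance of any of spare_jar, reagent_bottle, lab_timer, spatula from where it was at the start of the episode above 0.025 m or angle between any of spare_jar, reagent_bottle's own z axis and vertical above 0.4 rad).
It also fails if it takes over 58 s, if anything falls off the work surface, if the arm or the gripper's body presses on something with over 40 N, if the wrist force passes 120 N, or if a joint passes its speed limit or range.

## Working session

There is one attempt and no reset: what is moved stays moved. The work goes in short steps, Python scripts to look and compute and a tool call to move; the robot and the scene stay as the last step left them, time stands still between calls to the robot, and variables do not carry over. Pictures are saved under pics/ and viewed, at most 10 in all, crops included, and the job is handed in when it is done.

Besides the shell and the picture viewer there is one more tool, called after "Request:" as name(argument=value, ...) on one line, values as JSON. servo_tool: Moves the arm, as the interface text tells. Its arguments: {"type":"object","properties":{"commands":{"type":"array"}},"required":["commands"]}

```bash
mkdir -p pics; cat > h.py <<'E'
import numpy as np, cv2
from bench import ctrl
def pt(c,u,v,z=None,plane=None):
    # undistort pixel -> slopes
    xd=(u-c["cx"])/c["fx"]; yd=(v-c["cy"])/c["fy"]
    x,y=xd,yd
    for _ in range(20):
        s=1+c["k1"]*(x*x+y*y); x,y=xd/s,yd/s
    R=np.array(c["R"]);t=np.array(c["t"])
    d=R.T@np.array([x,y,1]); o=-R.T@t
    if plane is not None: return o+d*(plane-o[2])/d[2]
    if z is None: z=c["z_map"][int(round(v)),int(round(u))]
    return o+d*z
def cloud(c):
    v,u=np.mgrid[0:384,0:512]
    K=np.array([[c["fx"],0,c["cx"]],[0,c["fy"],c["cy"]],[0,0,1.]])
    p=cv2.undistortPoints(np.stack([u,v],-1).reshape(-1,1,2).astype(float),K,np.array([c["k1"],0,0,0.])).reshape(384,512,2)
    z=c["z_map"]; P=np.dstack([p*z[...,None],z])
    return (P-np.array(c["t"]))@np.array(c["R"])
E
python3 - <<'E'
from h import *
a=ctrl.camera("top"); b=ctrl.camera("scene")
np.save("top.npy",a,allow_pickle=True)
cv2.imwrite("pics/top.png",cv2.resize(a["color"][...,::-1],(768,576)))
cv2.imwrite("pics/scene.png",cv2.resize(b["color"][...,::-1],(768,576)))
print(a["k1"],a["fx"],-np.array(a["R"]).T@a["t"],-np.array(b["R"]).T@b["t"])
o=ctrl.get_obs();print({k:np.round(v,3) for k,v in o.items()})
P=cloud(a); m=(abs(P[...,2]-0.136)<.006)&(a["z_map"]>0)
q=P[m]; print(m.sum(), cv2.minAreaRect(q[:,:2].astype(np.float32)*1000), np.median(q[:,2]))
k=(abs(P[...,2]-0.190)<.006)&(a["z_map"]>0); q=P[k]; print(k.sum(),q.mean(0),q.min(0),q.max(0))
E
```

```text
-0.10130216412201216 423.8093132275891 [0.37857288 0.05897465 0.98832953] [ 0.02861719 -0.33023669  0.94381328]
{'time_s': np.float64(0.1), 'q': array([ 0.938,  0.181,  1.608, -0.   ,  1.354, -0.206]), 'dq': array([ 0.001, -0.001, -0.002, -0.001, -0.   ,  0.001]), 'joint_efforts': array([ 2.0000e-03, -4.4587e+01, -3.5224e+01, -0.0000e+00,  4.0000e-03,
       -0.0000e+00]), 'eef_pos': array([0.238, 0.523, 0.252]), 'eef_rot': array([-0.   ,  0.212,  0.977, -0.001]), 'wrist_force': array([ 0.164, -0.242,  0.209]), 'torque': array([ 0.035, -0.02 , -0.06 ]), 'grasp_force': np.float64(0.0), 'opening': np.float64(1.001)}
8810 ((735.2364501953125, 133.76220703125), (1209.886962890625, 623.975341796875), 86.4325942993164) 0.13650103958592055
11251 [ 0.81531283 -0.16163037  0.18686271] [ 0.38868478 -0.41239835  0.18400067] [1.02685569 0.72049215 0.19598439]
```

View pics/top.png

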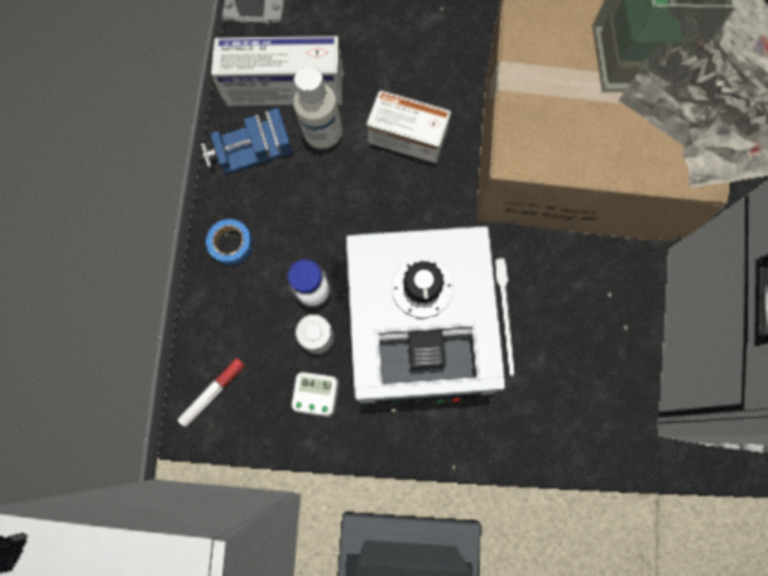

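View pics/scene.png

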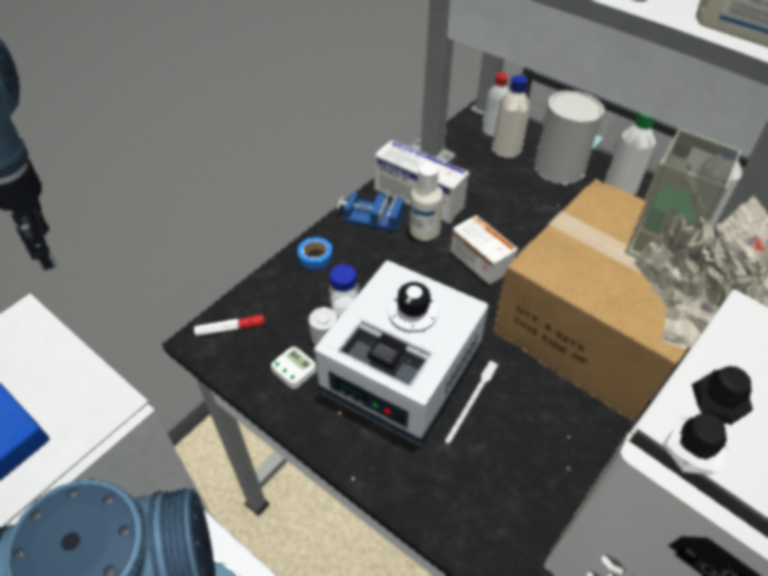

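The top view (768x576) shows the mill: lid corners are near (347,235), (490,229), (503,388), (355,397), the knob is at (424,280) and the paddle at (427,350). The bottle and jar are left of it, the timer is front left, and the spatula is along the right side.

```bash
python3 - <<'E'
from h import *
a=np.load("top.npy",allow_pickle=True).item()
P=cloud(a); u=np.arange(512)[None]+0*np.arange(384)[:,None]; v=np.arange(384)[:,None]+0*u
reg=(u>225)&(u<342)&(v>148)&(v<270)&(a["z_map"]>0)
m=(reg&(abs(P[...,2]-0.136)<.008)).astype(np.uint8)
n,l,s,_=cv2.connectedComponentsWithStats(m); i=1+np.argmax(s[1:,4]); 
q=P[l==i]; print(s[i],q[:,2].mean(), cv2.minAreaRect(q[:,:2].astype(np.float32)*1000))
k=reg&(P[...,2]>.175); q=P[k]; print(k.sum(),q.mean(0),np.median(q[:,2]),cv2.minEnclosingCircle(q[q[:,2]>.18][:,:2].astype(np.float32)*1000))
for uv in [(347,235),(490,229),(503,388),(355,397)]: print(pt(a,(uv[0]+.5)*2/3-.5,(uv[1]+.5)*2/3-.5,plane=.136))
for uv in [(410,366),(444,366),(412,333),(443,333)]: print('pad',pt(a,(uv[0]+.5)*2/3-.5,(uv[1]+.5)*2/3-.5,plane=.136))
x0,y0=225,145
cv2.imwrite("pics/crop.png",cv2.resize(a["color"][145:275,225:350,::-1],(576,600),interpolation=cv2.INTER_CUBIC))
E
```

```text
[ 231  152  105  114 7801] 0.13645486650067365 ((546.10498046875, 30.613739013671875), (227.6691131591797, 200.9556427001953), 7.897151470184326)
605 [0.5728024  0.03526246 0.18964941] 0.19019236224946634 ((574.541748046875, 35.26251220703125), 27.664762496948242)
[0.64526522 0.14337673 0.136     ]
[ 0.66823982 -0.05690006  0.136     ]
[ 0.44720781 -0.0823849   0.136     ]
[0.42196318 0.11355737 0.136     ]
pad [0.46820658 0.04339177 0.136     ]
pad [ 0.47132054 -0.00208808  0.136     ]
pad [0.51299575 0.04356416 0.136     ]
pad [0.51588669 0.00165036 0.136     ]
```

View pics/crop.png

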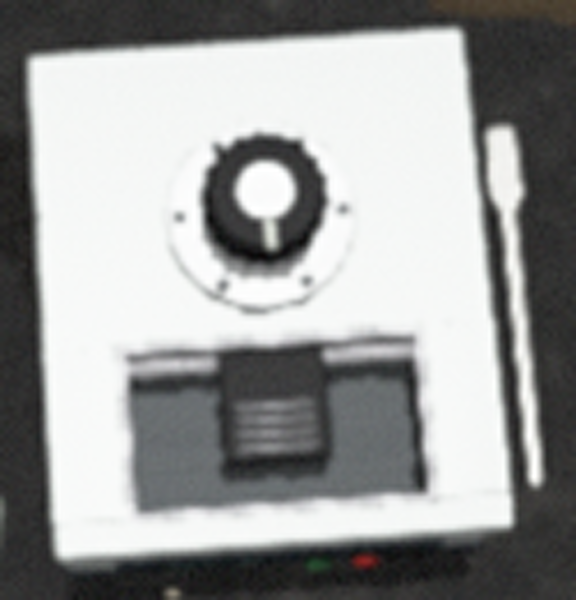

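Request:
servo_tool(commands=[[[-42.4, -25.4, 0], 0, 85], [[-42.4, -25.4, 0], 0, 85], [[-42.4, -25.4, 0], 0, 85], [[-42.4, -25.4, 0], 0, 85], [[-42.4, -25.4, 0], 0, 85], [[-42.4, -25.4, 0], 0, 85], [[-42.4, -25.4, 0], 0, 85], [[-42.4, -25.4, 0], 0, 85], [[-42.4, -25.4, 0], 0, 85], [[-42.4, -25.4, 0], 0, 85], [[-42.4, -25.4, 0], 0, 85], [[-42.4, -25.4, 0], 0, 85]])

```text
time_s: 1.6
eef_pos: [0.5755, 0.0339, 0.2529]
eef_rot: [-0.0, 0.212, 0.977, 0.0]
wrist_force: [0.8, 0.6, -0.1]
opening: 0.995
grasp_force: 0.0
```

Request:
servo_tool(commands=[[[0, 0, 0], 0.172, 85], [[0, 0, 0], 0.172, 85], [[0, 0, 0], 0.172, 85], [[0, 0, 0], 0.172, 85], [[0, 0, 0], 0.172, 85], [[0, 0, 0], 0.172, 85], [[0, 0, 0], 0.172, 85], [[0, 0, 0], 0.172, 85], [[0, 0, 0], 0.172, 85], [[0, 0, 0], 0.172, 85], [[0, 0, 0], 0.172, 85], [[0, 0, 0], 0.172, 85], [[0, 0, 0], 0.172, 85], [[0, 0, 0], 0, 85], [[0, 0, 0], 0, 85]])

```text
time_s: 3.48
eef_pos: [0.5749, 0.0354, 0.253]
eef_rot: [-0.0, 0.971, 0.239, -0.0]
wrist_force: [-0.5, -1.0, 0.1]
opening: 0.994
grasp_force: 0.0
```

```bash
cat >> h.py <<'E'
from scipy.spatial.transform import Rotation as Ro
def go(target):
    o=ctrl.get_obs(); w,x,y,z=o["eef_rot"]; R=Ro.from_quat([x,y,z,w])
    a=R.as_matrix()[:,1]
    print("t",o["time_s"].round(2),"pos",o["eef_pos"].round(4),"yang",np.arctan2(a[1],a[0]).round(3),"q6",o["q"][5].round(3),"F",o["wrist_force"].round(1),"op",(o["opening"]*85.4).round(1),"gf",o["grasp_force"].round(1))
    print("tool shift mm",(R.inv().apply(np.array(target)-o["eef_pos"])*1000).round(1))
E
python3 - <<'E'
from h import *
go([.5745,.035,.183])
c=ctrl.camera("wrist"); cv2.imwrite("pics/w.png",c["color"][...,::-1])
E
```

```text
Traceback (most recent call last):
  File "h.py", line 24, in go
    print("t",o["time_s"].round(2),"pos",o["eef_pos"].round(4),"yang",np.arctan2(a[1],a[0]).round(3),"q6",o["q"][5].round(3),"F",o["wrist_force"].round(1),"op",(o["opening"]*85.4).round(1),"gf",o["grasp_force"].round(1))
              ^^^^^^^^^^^^^^^^^
AttributeError: 'float' object has no attribute 'round'
```

```bash
sed -i 's/o=ctrl.get_obs(); w/o={k:np.array(v) for k,v in ctrl.get_obs().items()}; w/' h.py
python3 - <<'E'
from h import *
go([.5745,.035,.183])
c=ctrl.camera("wrist"); cv2.imwrite("pics/w.png",c["color"][...,::-1])
P=cloud(c); k=(c["z_map"]>0)&(abs(P[...,2]-.190)<.006)&(np.hypot(P[...,0]-.5745,P[...,1]-.035)<.045)
q=P[k]; print(k.sum(),q.mean(0),cv2.minEnclosingCircle(q[:,:2].astype(np.float32)*1000))
E
```

```text
t 3.48 pos [0.5749 0.0354 0.253 ] yang -1.089 q6 0.944 F [-0.5 -1.   0.1] op 84.9 gf 0.0
tool shift mm [-0.5  0.2 70. ]
5709 [0.57822825 0.03579728 0.19067043] ((576.0875854492188, 34.64079666137695), 27.91181755065918)
```

View pics/w.png

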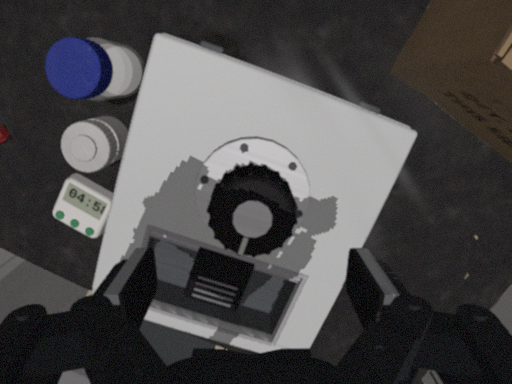

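The wrist view shows the knob near (252,210) between the open fingers, with its white line towards the paddle at about (243,245). The lid is clear around it. I'll go down and grip.

Request:
servo_tool(commands=[[[0, 0, 14], 0, 85], [[0, 0, 14], 0, 85], [[0, 0, 14], 0, 85], [[0, 0, 14], 0, 85], [[0, 0, 14], 0, 85], [[0, 0, 0], 0, 85], [[0, 0, 0], 0, 40], [[0, 0, 0], 0, 40], [[0, 0, 0], 0, 40], [[0, 0, 0], 0, 40], [[0, 0, 0], 0, 40], [[0, 0, 0], 0, 40], [[0, 0, 0], 0, 40], [[0, 0, 0], 0, 40]])

```text
time_s: 5.28
eef_pos: [0.5756, 0.0351, 0.1845]
eef_rot: [0.0, 0.971, 0.237, 0.001]
wrist_force: [-1.7, -0.5, 5.8]
opening: 0.636
grasp_force: 63.0
```

Request:
servo_tool(commands=[[[0, 0, 0], -0.1, 40], [[0, 0, 0], -0.1, 40], [[0, 0, 0], -0.1, 40], [[0, 0, 0], -0.1, 40], [[0, 0, 0], -0.1, 40], [[0, 0, 0], -0.1, 40], [[0, 0, 0], -0.1, 40], [[0, 0, 0], -0.1, 40], [[0, 0, 0], -0.1, 40], [[0, 0, 0], -0.1, 40], [[0, 0, 0], -0.1, 40], [[0, 0, 0], -0.1, 40], [[0, 0, 0], 0, 40]])

```text
time_s: 6.9
eef_pos: [0.5755, 0.0353, 0.1845]
eef_rot: [0.001, 0.667, 0.745, 0.0]
wrist_force: [-1.5, 0.2, 6.4]
opening: 0.637
grasp_force: 63.4
```

```bash
python3 - <<'E'
from h import *
go([.5755,.035,.183]); print(ctrl.get_obs()["torque"])
E
```

```text
t 6.9 pos [0.5755 0.0353 0.1845] yang 0.109 q6 -0.254 F [-1.5  0.2  6.4] op 54.4 gf 63.4
tool shift mm [-0.3  0.   1.5]
[-0.02913297  0.38299085  0.05543474]
```

Request:
servo_tool(commands=[[[0, 0, 0], -0.1, 40], [[0, 0, 0], -0.1, 40], [[0, 0, 0], -0.1, 40], [[0, 0, 0], -0.1, 40], [[0, 0, 0], -0.1, 40], [[0, 0, 0], -0.1, 40], [[0, 0, 0], -0.1, 40], [[0, 0, 0], -0.1, 40], [[0, 0, 0], -0.1, 40], [[0, 0, 0], -0.1, 40], [[0, 0, 0], -0.1, 40], [[0, 0, 0], -0.1, 40], [[0, 0, 0], -0.1, 40], [[0, 0, 0], -0.1, 40], [[0, 0, 0], -0.1, 40], [[0, 0, 0], -0.05, 40], [[0, 0, 0], 0, 40], [[0, 0, 0], 0, 40]])

```text
time_s: 9.15
eef_pos: [0.5753, 0.0351, 0.1845]
eef_rot: [0.001, -0.042, 0.999, 0.0]
wrist_force: [-2.2, -0.5, 6.4]
opening: 0.633
grasp_force: 63.5
```

```bash
python3 - <<'E'
from h import *
go([.5755,.035,.183]); print(ctrl.get_obs()["torque"])
c=ctrl.camera("top"); cv2.imwrite("pics/t2.png",cv2.resize(c["color"][145:275,225:350,::-1],(576,600)))
E
```

```text
t 9.15 pos [0.5753 0.0351 0.1845] yang 1.654 q6 -1.799 F [-2.2 -0.5  6.4] op 54.1 gf 63.5
tool shift mm [-0.1 -0.1  1.5]
[ 0.03951881  0.55026208 -1.87127385]
```

Request:
servo_tool(commands=[[[0, 0, 0], 0.04, 40], [[0, 0, 0], 0, 85], [[0, 0, 0], 0, 85], [[0, 0, 0], 0, 85], [[0, 0, 0], 0, 85], [[0, 0, 0], 0, 85], [[0, 0, -15], 0, 85], [[0, 0, -20], 0, 85], [[0, 0, -20], 0, 85], [[0, 0, -15], 0, 85], [[0, 0, 0], 0, 85], [[0, 0, 0], 0, 85]])

```text
time_s: 10.7
eef_pos: [0.5746, 0.0354, 0.2527]
eef_rot: [-0.0, -0.024, 1.0, 0.0]
wrist_force: [0.2, 0.3, -0.2]
opening: 0.994
grasp_force: 0.0
```

```bash
python3 - <<'E'
from h import *
go([.480,.0225,.136])
c=ctrl.camera("wrist"); np.save("w2.npy",c,allow_pickle=True); cv2.imwrite("pics/w2.png",c["color"][...,::-1])
P=cloud(c)
E
```

```text
t 10.7 pos [0.5746 0.0354 0.2527] yang 1.618 q6 -1.763 F [ 0.2  0.3 -0.2] op 84.9 gf 0.0
tool shift mm [ 95.   -8.4 116.8]
```

View pics/w2.png

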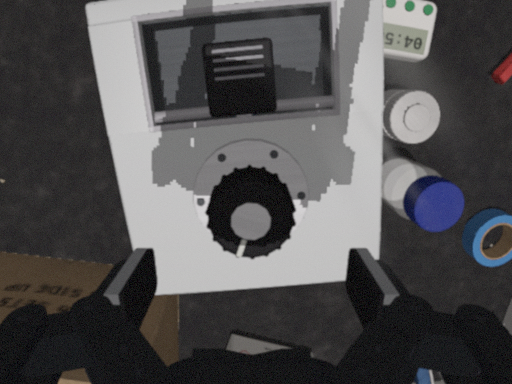

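The white line has turned to point at the back of the mill (243,245), so the knob is at its stop. The paddle's front corners are at (204,44) and (271,39), and its back ones at (209,116) and (275,112).

```bash
python3 - <<'E'
from h import *
c=np.load("w2.npy",allow_pickle=True).item()
f=[pt(c,u,v,plane=.136) for u,v in [(204,44),(271,39),(209,116),(275,112)]]
for p in f: print(p.round(4))
fm=(f[0]+f[1])/2; bm=(f[2]+f[3])/2; print("front",fm,"back",bm, "yaw",np.arctan2(*(bm-fm)[[1,0]]), np.arctan2(*(f[1]-f[0])[[1,0]]), np.arctan2(*(f[3]-f[2])[[1,0]]))
print("knobtop",pt(c,250,217,plane=.19))
q=[pt(c,u,v,plane=.136)for u,v in [(90,6),(135,293),(380,282),(384,30)]]
for a in q: print('lid',a.round(4))
P=cloud(c)
for u,v in [(240,60),(240,100),(240,80),(180,80),(300,80),(120,200),(350,200)]: print(u,v,P[v,u].round(4))
E
```

```text
[ 0.4726 -0.0016  0.136 ]
[0.4675 0.0432 0.136 ]
[0.5206 0.0027 0.136 ]
[0.5157 0.049  0.136 ]
front [0.470045   0.02080923 0.136     ] back [0.51815155 0.02581516 0.136     ] yaw 0.10368608749057785 1.6857440788118234 1.6769029760139769
knobtop [0.57380493 0.03432037 0.19      ]
lid [ 0.4494 -0.0795  0.136 ]
lid [ 0.6703 -0.0594  0.136 ]
lid [0.6497 0.1471 0.136 ]
lid [0.4564 0.1192 0.136 ]
240 60 [0.4822 0.0231 0.1382]
240 100 [0.5086 0.0241 0.1367]
240 80 [0.4952 0.0236 0.1368]
180 80 [ 0.4964 -0.0259  0.0969]
300 80 [0.4921 0.0701 0.0973]
120 200 [ 0.6364 -0.1204  0.0009]
350 200 [0.5783 0.1107 0.136 ]
```

Request:
servo_tool(commands=[[[0, 0, 0], -0.07, 72], [[23.5, -0.5, 0], 0, 72], [[23.5, -0.5, 0], 0, 72], [[23.5, -0.5, 0], 0, 72], [[23.5, -0.5, 0], 0, 72], [[0, 0, 20], 0, 72], [[0, 0, 20], 0, 72], [[0, 0, 20], 0, 72], [[0, 0, 0], 0, 72], [[0, 0, 0], 0, 72]])

```text
time_s: 12.0
eef_pos: [0.482, 0.0224, 0.1936]
eef_rot: [-0.0, -0.059, 0.998, -0.0]
wrist_force: [-0.5, -0.4, -0.2]
opening: 0.842
grasp_force: 0.0
```

```bash
python3 - <<'E'
from h import *
go([.4815,.0222,.136])
E
```

```text
t 12.0 pos [0.482  0.0224 0.1936] yang 1.688 q6 -1.888 F [-0.5 -0.4 -0.2] op 71.9 gf 0.0
tool shift mm [ 0.6 -0.1 57.6]
```

Request:
servo_tool(commands=[[[0.5, 0, 14], 0, 72], [[0, 0, 14], 0, 72], [[0, 0, 14], 0, 72], [[0, 0, 14], 0, 72], [[0, 0, 0], 0, 72], [[0, 0, 0], 0, 72], [[0, 0, 0], 0, 35], [[0, 0, 0], 0, 35], [[0, 0, 0], 0, 35], [[0, 0, 0], 0, 35], [[0, 0, 0], 0, 35], [[0, 0, 0], 0, 35], [[0, 0, 0], 0, 35]])

```text
time_s: 13.62
eef_pos: [0.4818, 0.0222, 0.1381]
eef_rot: [0.001, -0.059, 0.998, -0.0]
wrist_force: [-1.7, 0.1, 6.2]
opening: 0.546
grasp_force: 60.8
```

```bash
python3 - <<'E'
from h import *
go([.4815,.0222,.136])
# arc from gripped pose: paddle pull then lid, in tool x (=-mill x), z(down), mm
hp=np.array([107,126.]); th=np.linspace(0,1.19,15)
p=np.array([[107-169.8*np.cos(t)+20.3*np.sin(t),126+169.8*np.sin(t)+20.3*np.cos(t)] for t in th])
print((np.diff(p,axis=0)*[-1,-1]).round(1).tolist())
E
```

```text
t 13.62 pos [0.4818 0.0222 0.1381] yang 1.688 q6 -1.889 F [-1.7  0.1  6.2] op 46.6 gf 60.8
tool shift mm [0.3 0.1 2.1]
[[-2.3, -14.3], [-3.5, -14.1], [-4.7, -13.7], [-5.9, -13.3], [-7.0, -12.7], [-8.0, -12.1], [-9.0, -11.4], [-10.0, -10.6], [-10.8, -9.7], [-11.6, -8.7], [-12.3, -7.7], [-12.9, -6.6], [-13.4, -5.5], [-13.9, -4.4]]
```

Request:
servo_tool(commands=[[[-0.3, 0, -4], 0, 35], [[-0.8, 0, -4], 0, 35], [[-1.2, 0, -4], 0, 35], [[-1.8, 0, -4], 0, 35], [[0, 0, 0], 0, 35]])

```text
time_s: 14.25
eef_pos: [0.4836, 0.0226, 0.1505]
eef_rot: [-0.002, -0.059, 0.998, 0.0]
wrist_force: [5.8, -4.1, -17.8]
opening: 0.548
grasp_force: 66.2
```

Request:
servo_tool(commands=[[[-1.2, 0, -7.2], 0, 35], [[-1.2, 0, -7.2], 0, 35], [[-1.8, 0, -7], 0, 35], [[-1.8, 0, -7], 0, 35]])

```text
time_s: 14.75
eef_pos: [0.4882, 0.0231, 0.1803]
eef_rot: [-0.004, -0.059, 0.998, -0.0]
wrist_force: [-8.6, -5.8, -4.6]
opening: 0.545
grasp_force: 66.9
```

```bash
python3 - <<'E'
from h import *
go([.4815,.0222,.136])
c=ctrl.camera("scene"); cv2.imwrite("pics/s2.png",cv2.resize(c["color"][140:310,180:360,::-1],(600,567)))
E
```

```text
t 14.75 pos [0.4882 0.0231 0.1803] yang 1.688 q6 -1.882 F [-8.6 -5.8 -4.6] op 46.6 gf 66.9
tool shift mm [ 6.4 -0.1 44.4]
```

View pics/s2.png

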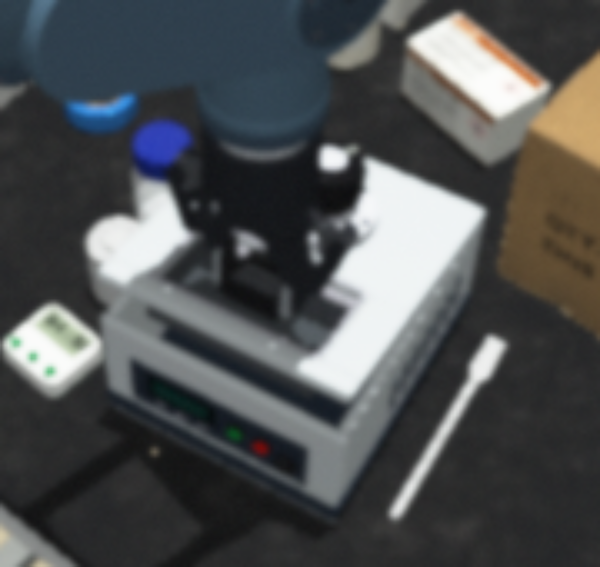

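The lid is rising: there is a dark gap under its front edge near (250,350), and the paddle is still held. I'll carry on along the arc.

Request:
servo_tool(commands=[[[-2.3, 0, -6.9], 0, 35], [[-2.4, 0, -6.8], 0, 35], [[-2.9, 0, -6.7], 0, 35], [[-3.0, 0, -6.6], 0, 35], [[-3.5, 0, -6.4], 0, 35], [[-3.5, 0, -6.3], 0, 35], [[-4, 0, -6.1], 0, 35], [[-4, 0, -6], 0, 35], [[-4.5, 0, -5.7], 0, 35], [[-4.5, 0, -5.7], 0, 35]])

```text
time_s: 16.05
eef_pos: [0.5229, 0.0278, 0.2434]
eef_rot: [-0.004, -0.059, 0.998, 0.0]
wrist_force: [-6.7, -2.1, -5.8]
opening: 0.538
grasp_force: 63.8
```

```bash
python3 - <<'E'
from h import *
go([.4815,.0222,.136]); o=np.array(ctrl.get_obs()["eef_pos"])
H=np.array([.546,.0305])+.107*np.array([np.cos(.12),np.sin(.12)])
d=(H-o[:2])@np.array([np.cos(.12),np.sin(.12)]); z=o[2]-.005-.126; print(d,z,np.hypot(d,z),np.arctan2(z,d)-.119)
E
```

```text
t 16.05 pos [0.5229 0.0278 0.2434] yang 1.688 q6 -1.861 F [-6.7 -2.1 -5.8] op 45.9 gf 63.8
tool shift mm [ 41.   -0.8 107.7]
0.1302197250512203 0.11237329241359839 0.1720027140491902 0.592965123770852
```

Request:
servo_tool(commands=[[[-5, 0, -5.3], 0, 35], [[-5, 0, -5.3], 0, 35], [[-5.4, 0, -4.8], 0, 35], [[-5.4, 0, -4.8], 0, 35], [[-5.8, 0, -4.4], 0, 35], [[-5.8, 0, -4.4], 0, 35], [[-6.1, 0, -3.8], 0, 35], [[-6.1, 0, -3.8], 0, 35], [[-6.4, 0, -3.3], 0, 35], [[-6.4, 0, -3.3], 0, 35], [[-6.7, 0, -2.8], 0, 35], [[-6.7, 0, -2.8], 0, 35]])

```text
time_s: 17.55
eef_pos: [0.595, 0.0374, 0.2933]
eef_rot: [-0.002, -0.059, 0.998, 0.001]
wrist_force: [-6.7, 4.2, -4.8]
opening: 0.529
grasp_force: 62.1
```

```bash
python3 - <<'E'
from h import *
go([.4815,.0222,.136]); o=np.array(ctrl.get_obs()["eef_pos"])
H=np.array([.546,.0305])+.107*np.array([np.cos(.12),np.sin(.12)])
d=(H-o[:2])@np.array([np.cos(.12),np.sin(.12)]); z=o[2]-.005-.126; print(d,z,np.hypot(d,z),np.arctan2(z,d)-.119)
c=ctrl.camera("scene"); cv2.imwrite("pics/s3.png",cv2.resize(c["color"][120:310,180:380,::-1],(600,570)))
E
```

```text
t 17.55 pos [0.595  0.0374 0.2933] yang 1.689 q6 -1.826 F [-6.7  4.2 -4.8] op 45.1 gf 62.1
tool shift mm [114.   -2.2 157.6]
0.0575106206993539 0.16225666935520938 0.1721473155279242 1.1111695313972516
```

View pics/s3.png

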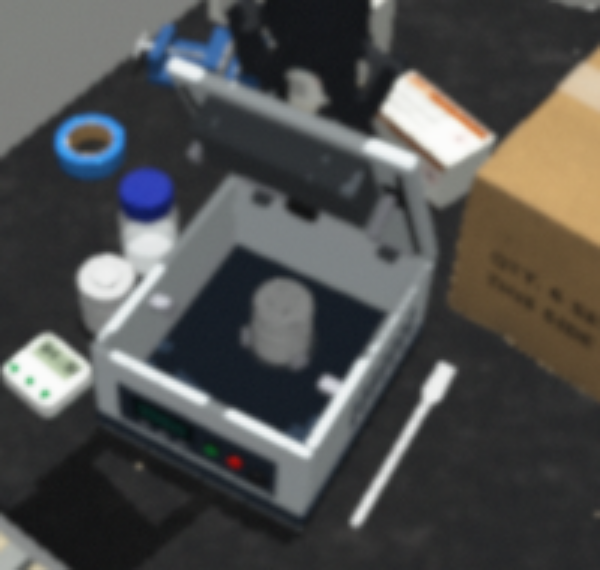

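The lid stands about 65° open, with the jar visible at (280,320) and the things beside the mill untouched. I'll raise it a little more, let go and withdraw.

Request:
servo_tool(commands=[[[-6.8, 0, -2.4], 0, 35], [[0, 0, 0], 0, 35], [[0, 0, 0], 0, 35], [[0, 0, 0], 0, 70], [[0, 0, 0], 0, 70], [[0, 0, 0], 0, 70], [[0, 0, 0], 0, 70], [[0, 0, 0], 0, 70], [[-1, 0, -4], 0, 70], [[-1, 0, -6], 0, 70], [[-2, 0, -10], 0, 70], [[-2, 0, -10], 0, 70]])

```text
time_s: 19.1
eef_pos: [0.6091, 0.0373, 0.3272]
eef_rot: [0.0, -0.059, 0.998, -0.0]
wrist_force: [0.4, 0.3, -0.2]
opening: 0.819
grasp_force: 0.0
```

Request:
servo_tool(commands=[[[-2, 0, -15], 0, 70], [[-2, 0, -15], 0, 70], [[0, 0, -20], 0, 70], [[0, 0, -20], 0, 70], [[0, 0, -20], 0, 70], [[0, 0, 0], 0, 70], [[0, 0, 0], 0, 70], [[0, 0, 0], 0, 70]])

```text
time_s: 20.1
eef_pos: [0.6125, 0.0378, 0.4149]
eef_rot: [-0.001, -0.059, 0.998, 0.0]
wrist_force: [0.3, 0.3, 0.0]
opening: 0.819
grasp_force: 0.0
```

```bash
python3 - <<'E'
from h import *
go([.4815,.0222,.136])
c=ctrl.camera("scene"); cv2.imwrite("pics/s4.png",cv2.resize(c["color"][90:310,180:380,::-1],(545,600)))
P=cloud(c); q=P[(c["z_map"]>0)&(P[...,2]>.15)&(P[...,2]<.36)&(P[...,0]>.5)&(P[...,0]<.66)&(P[...,1]>-.05)&(P[...,1]<.15)]
s=(q[:,:2]-[.546,.0305])@np.array([np.cos(.12),np.sin(.12)])
for a in np.arange(.16,.36,.02):
    m=abs(q[:,2]-a)<.01; print(round(a,2),m.sum(),np.percentile(s[m],[5,50]).round(3) if m.sum() else '')
E
```

```text
t 20.1 pos [0.6125 0.0378 0.4149] yang 1.688 q6 -1.819 F [0.3 0.3 0. ] op 69.9 gf 0.0
tool shift mm [131.4  -0.3 279.1]
0.16 61 [0.089 0.094]
0.18 50 [0.052 0.082]
0.2 80 [0.047 0.053]
0.22 19 [0.063 0.069]
0.24 153 [0.018 0.024]
0.26 280 [0.012 0.019]
0.28 249 [0.004 0.01 ]
0.3 659 [-0.001  0.005]
0.32 632 [0.013 0.021]
0.34 302 [0.02  0.025]
```

View pics/s4.png

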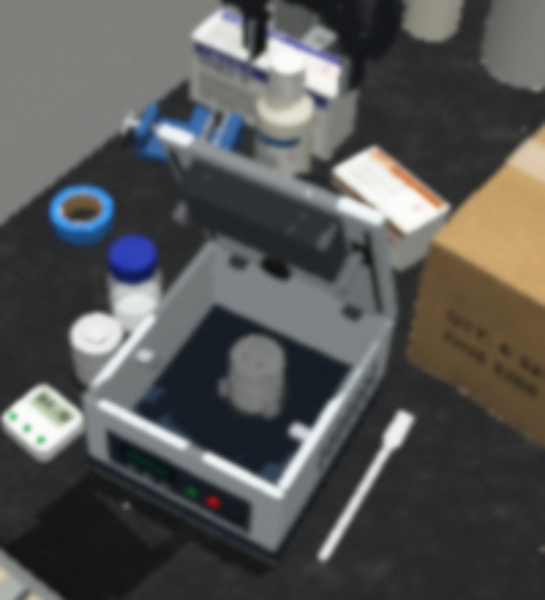

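The lid stands open by itself with its top edge at z ≈ 0.34 m, about 1.15 rad. The gripper is clear above it and the things beside the mill have not moved.

```bash
python3 -c "
from bench import ctrl
print(ctrl.hand_in())"
```

```text
the job is handed in; nothing more can be done
None
```

I turned the knob to its stop, tripped the latch and left the lid standing by itself at about 1.15 rad (66°), with the things beside the mill unmoved in the last picture; I handed the job in at about 20 s, but no verdict came back.

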